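# Stow the hanging hex driver in the clear tube

## Task

Lift the black-handled hex driver off its prong on the white rack and stow it shaft-down in the two-tube steel holder, fully home with its collar resting on the tube's rim, keeping hold of it until it is home, then let go. A snapped-off key is stuck deep inside one of the two tubes, out of sight, so feel for the clear one. Leave the spanner hanging on its prong and the carton and tape roll where they are.

Things in the scene. Friction and masses are not known exactly. Their poses are not given: they have to be found in the camera images.
- driver: hex driver hanging by its eye on one of the rack's prongs, 152 mm long, about 0.13 kg. Origin at the shaft's tip (lowest point), z up the shaft; at the start x, y are the rack's. Round steel shaft 10 mm across to z = 70 mm (lowest 6 mm tapered), collar 22 mm across z 70 to 76 mm, square black handle 24 x 24 mm z 76 to 126 mm, then the wire eye
- driver_eye (a point): centre of the driver's eye, at driver z = 136 mm: ring 18 mm inside, 28 mm outside, wire 5 mm, lying in the driver's y-z plane; the prong passes through it along x
- driver_grip (a point): good grip point on the handle (driver z = 110 mm): fingers closing along the rack's y, tool tilted about 40 degrees, coming from the rack's -x side; the prong then passes between the fingers
- rack: white display rack fixed to the bench, 270 mm wide (y). Origin on the bench below its crossbar; x points from the prong tips back to the crossbar. Base plate x -85 to 65 mm, 12 mm high; uprights 10 mm square at y = +-125 mm. A header box above the prongs, x -45 to +10 mm, z 312 to 342 mm, full width, bars a gripper coming straight down
- prong_left (a point): hanging point on the axis of the prong at rack y = +55 mm (x = -45, z = 250 mm). Prong: 6 mm round steel, level from x = 0 to -55 mm, then turned up to its tip at x = -65 mm, z = 255 mm. A hanging eye must rise 5 to 11 mm (best 8) to pass the tip; then draw it level towards -x by 30 mm or more
- prong_right (a point): the same point on the identical prong at rack y = -55 mm
- holder: steel holder fixed to the bench: base plate 70 x 150 x 12 mm, two like upright tubes at y = +-45 mm, 26 mm outside, bore 13 mm wide and 75 mm deep, rim at z = 80 mm. Origin at the centre of the underside. In one tube, either one, a rigid broken key stops a shaft 25 mm below the rim; a black slit flap 6 mm down, without resistance, hides the inside. In the clear one the collar reaches the rim
- tube_left (a point): centre of the mouth of the tube at holder y = +45 mm, at rim height, z up
- tube_right (a point): centre of the mouth of the tube at holder y = -45 mm, at rim height, z up
- spanner: flat steel open-ended spanner, 156 mm long, jaw 34 mm wide, hanging by a like eye on the other prong; origin near its lower end, z up; to be left hanging
- spanner_eye (a point): centre of the spanner's eye
- carton: small closed cardboard box 80 x 60 x 60 mm, origin at the centre of its underside; to be left alone
- tape: roll of tape lying flat, 90 mm across, 25 mm high, origin at the centre of its underside; to be left alone
Mind the look-alikes: they are no part of the job. There is more than one size of the driver; the job needs the smaller.

How it is judged (in metres and radians):
On the way, in this order (a step that is already met when the one before it is completed fails the run):
1. the driver is off its prong, its eye clear in front of the prong's tip, and held above the bench (x of driver_eye in the frame of rack below -0.07 m and height (world z) of driver_eye above 0.15 m and contact force between the fingers and driver above 0.5 N), for 0.1 s.
2. the driver is fully home in a tube while the fingers still hold it (((horizontal distance between driver and tube_left below 0.005 m and z of driver in the frame of holder below 0.014 m) or (horizontal distance between driver and tube_right below 0.005 m and z of driver in the frame of holder below 0.014 m)) and contact force between the fingers and driver above 0.5 N), for 0.1 s.
At the end, for the whole second after the job is handed in: the driver stands at rest in a tube of the holder, shaft down and upright within 0.1 rad, tip within 5 mm of the tube's axis and at most 14 mm above the bench (10 mm when the collar rests on the rim), released; the spanner, carton and tape roll are where they were (((horizontal distance between driver and tube_left below 0.005 m and z of driver in the frame of holder below 0.014 m) or (horizontal distance between driver and tube_right below 0.005 m and z of driver in the frame of holder below 0.014 m)) and angle between driver's own z axis and vertical below 0.1 rad and distance of spanner_eye from where it was at the start of the episode below 0.03 m and distance of each of carton, tape from where it was at the start of the episode below 0.025 m and linear speed of driver below 0.02 m/s and contact force between the fingers and driver below 0.1 N); the robot touches nothing.
It fails at once if the spanner is knocked off its prong or pushed along it by more than 30 mm (distance of spanner_eye from where it was at the start of the episode above 0.03 m).
It fails at once if the carton is moved by more than 25 mm (distance of carton from where it was at the start of the episode above 0.025 m).
It fails at once if the tape roll is moved by more than 25 mm (distance of tape from where it was at the start of the episode above 0.025 m).
It also fails if it takes over 64 s, if anything falls off the work surface, if the arm or the gripper's body presses on something with over 40 N, if the wrist force passes 120 N, or if a joint passes its speed limit or range.

## Robot

A 6-joint arm with a two-finger parallel gripper is mounted at the origin on the work surface. World frame = base frame: x ahead of the robot, y to its left, z up, the work surface at z = 0. Lengths are in m, angles in degrees, forces in N, time in s.
With the tool pointing down it reaches from about 0.3 to 0.75 m from the base axis. Payload 8.5 kg.
Tool frame: the origin (TCP) lies at the very end of the fingers, on their centre line; the grasp point (between the pads) lies 19 mm behind it (env.grasp_offset is the distance from the TCP to the grasp point, in m); y points along the fingers, z is the direction in which the jaws open and shut, and the axes are right-handed (so a half turn about y gives the same grasp; the last joint's range is limited). The gripper opens to 85 mm and grips with 20 to 120 N. Pads are 22 mm wide; open, the fingers measure 114 mm over their backs; the gripper's body (76 mm by 85 mm) begins 54 mm behind the grasp point. The pads swing forward as they close: fully open they stand 13 mm farther back than shut.
Start: joints at [-76.851, 21.807, 74.336, -0, 83.858, -12.336], TCP at [0.237, -0.496, 0.231] pointing down, gripper open.
Joint ranges: [-178.18, 178.18], [-50.72, 133.34], [12.68, 142.11], [-81.47, 261.47], [9.98, 163.14], [-165.26, 165.26]. Speed limits (degrees/s): [136.94, 136.94, 180, 180, 180, 180].

## Interface

Orientations are given as a 3x3 rotation matrix whose columns are the frame's x, y, z axes.
In Python, from rig import env gives the robot as it stands. The module is installed in compiled form; this text tells all that it offers.
- The arm moves only by the shell command python3 -m pendant 'ROWS' [FORCE]. ROWS is JSON, a list of rows, each a list of 3 entries, a list of its own where there are three numbers: the shift along the world's x, y, z as a fraction of full scale, then the turn about the world's z as a fraction of full scale, then the opening, from 0 (shut) to 1 (fully open). A call has 1 to 12 rows; each row shifts and turns the commanded pose from where the row before left it; what a row does not reach is not made up. Full scale, the value 1, is 30 mm for a shift and 5 degrees for a turn. A row lasts 1/12 s, in which the tool goes at most 41.7 mm and 7.16 degrees, less where a joint would pass 70% of its speed; a pose out of reach is approached as far as the arm can. A call with a number of a shift or a turn outside -1 to 1 is refused whole. A call with a gripper value outside its range is refused whole. The fingers move at their own pace and stop on an object; FORCE is the grip in N (left out, the last holds). Time passes only in rows, so rows that do not move let the fingers close. It gives the time, the measured TCP pose, the force and the opening at its end, in the units of the state.
- env.observe(): the state, without advancing time (a new reading comes with each control period).
- env.get_image(name): name is "scene" or "top" or "wrist"; returns (picture, depth): 420x560x3 uint8, red, green, blue; 420x560 float32, m along the optical axis (not along the pixel's ray), 0 where there is no reading.
- env.camera_model(name): a dict with "camera_matrix" (3x3 intrinsics, pixels), "R" (3x3) and "t" (3): a world point X has camera coordinates R X + t; the wrist camera has in their place "tool_from_camera" (4x4, takes a point from camera to tool coordinates, whose origin is the TCP and whose axes are the tool frame's). Camera axes: x right, y down, z forward; pixel columns grow to the right and rows downward; lengths in m; the calibration is good to about 2 mm. The wrist camera is an equidistant fisheye: a pixel r from the principal point sees the ray r / f radians off the axis. A picture is of the moment at which its call begins: read the wrist's pose just before it. camera_model takes no time and is no camera call.
- env.close_job(): hands the job in, once; it reports no verdict.
The state is a dict: "time_s": time; "q": joint angles; "qvel": joint speeds; "joint_efforts": joint torques, N m; "position": TCP position; "tool_rot": TCP orientation; "ft_force": force on the tool from outside, world axes, zero at the start; "wrist_torque": the same for the moment, N m; "grip_width": finger opening in m.
Only numpy, scipy, OpenCV 4.12 (cv2) and the standard library are available. Lean on these libraries where they do the work, as an engineer would, in place of code of your own. Each camera call takes 0.05 s, during which the arm holds its last target.

## Working session

There is one attempt and no reset: what is moved stays moved. The work goes in short steps, Python scripts to look and compute and a shell command to move; the robot and the scene stay as the last step left them, time stands still between calls to the robot, and variables do not carry over. Pictures are saved under pics/ and viewed, and the job is handed in when it is done.

```bash
mkdir -p pics; ls
python3 - <<'E'
from rig import env
import cv2,numpy as np
np.set_printoptions(precision=4,suppress=True)
o=env.observe(); print({k:np.array(v).round(3) for k,v in o.items()}); print(env.grasp_offset)
for n in ["scene","top","wrist"]:
    im,d=env.get_image(n); cv2.imwrite(f"pics/{n}0.png",im[:,:,::-1]); np.save(f"pics/{n}0.npy",d); print(n,env.camera_model(n))
E
```

```text
pics
{'time_s': np.float64(0.0), 'q': array([-76.852,  21.84 ,  74.385,   0.   ,  83.858, -12.338]), 'qvel': array([-0.056, -0.003,  0.003, -0.032, -0.063,  0.034]), 'joint_efforts': array([ -0.   , -44.846, -23.128,  -0.   ,   0.005,   0.   ]), 'position': array([ 0.237, -0.496,  0.231]), 'tool_rot': array([[-0.903, -0.   ,  0.43 ],
       [-0.43 ,  0.001, -0.903],
       [-0.   , -1.   , -0.001]]), 'ft_force': array([-0.641, -0.624, -1.012]), 'wrist_torque': array([-0.012,  0.051, -0.049]), 'grip_width': np.float64(0.085)}
0.0187
scene {'camera_matrix': array([[395.9446,   0.    , 277.7331],
       [  0.    , 395.9446, 216.8572],
       [  0.    ,   0.    ,   1.    ]]), 'R': array([[ 0.4684,  0.8834,  0.0108],
       [ 0.5234, -0.2676, -0.8089],
       [-0.7118,  0.3846, -0.5878]]), 't': array([-0.2514, -0.1796,  1.3433])}
top {'camera_matrix': array([[500.7526,   0.    , 285.1311],
       [  0.    , 500.7526, 203.9327],
       [  0.    ,   0.    ,   1.    ]]), 'R': array([[ 0.0291, -0.9996,  0.0013],
       [-0.9929, -0.029 , -0.1158],
       [ 0.1158,  0.0021, -0.9933]]), 't': array([-0.0639,  0.5568,  1.3619])}
wrist {'camera_matrix': array([[325.1923,   0.    , 278.6212],
       [  0.    , 325.1923, 204.8514],
       [  0.    ,   0.    ,   1.    ]]), 'tool_from_camera': array([[ 0.0001,  0.9657,  0.2595, -0.0656],
       [ 0.0003, -0.2595,  0.9657, -0.1423],
       [ 1.    , -0.    , -0.0003, -0.0002],
       [ 0.    ,  0.    ,  0.    ,  1.    ]])}
```

View pics/scene0.png

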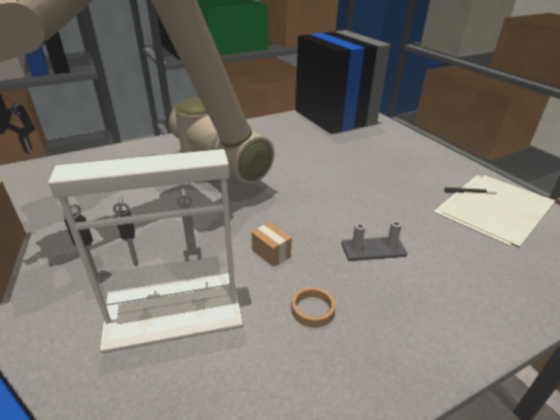

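View pics/top0.png

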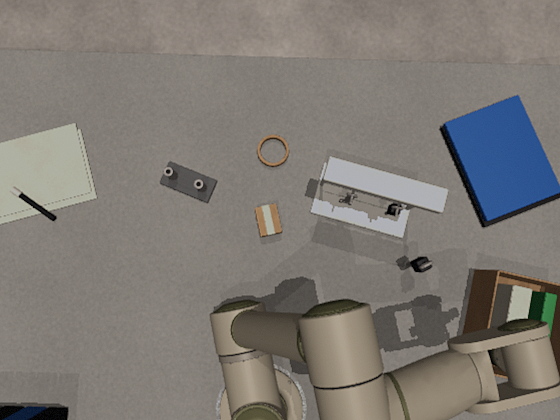

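View pics/wrist0.png

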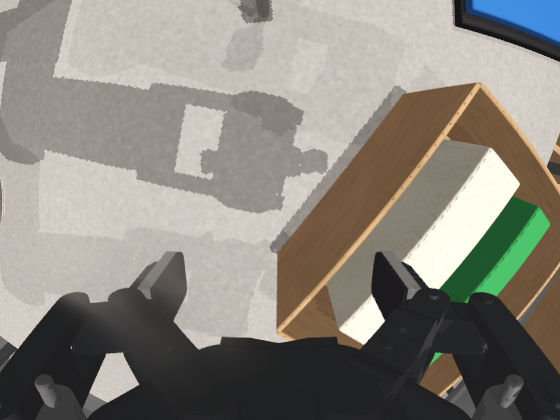

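Run:
```python
import cv2,numpy as np
a=cv2.imread("pics/scene0.png")[140:350,40:250]; b=cv2.imread("pics/top0.png")[140:280,300:460]
cv2.imwrite("pics/c1.png",np.hstack([cv2.resize(a,(560,560),interpolation=cv2.INTER_CUBIC)]))
cv2.imwrite("pics/c2.png",cv2.resize(b,(640,560),interpolation=cv2.INTER_CUBIC))
```

```text
(no output)
```

View pics/c1.png

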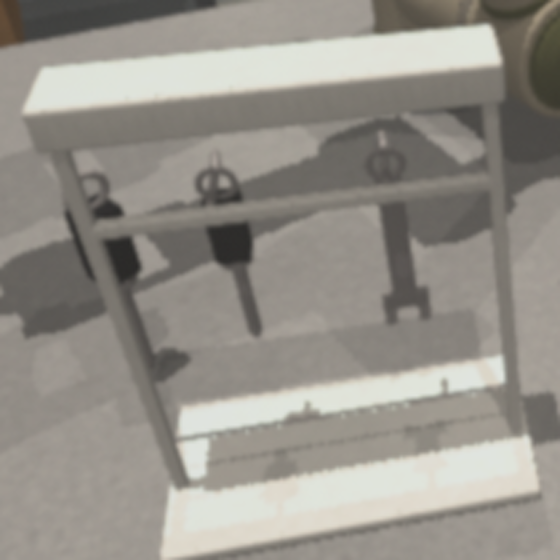

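View pics/c2.png

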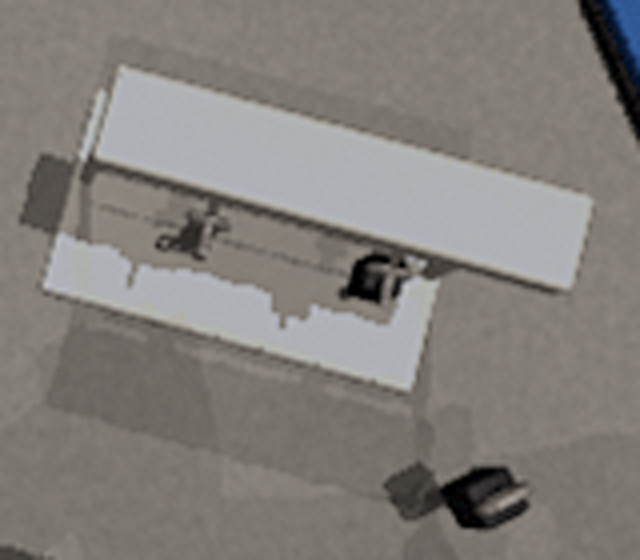

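```bash
cat > h.py <<'E'
import numpy as np,cv2
np.set_printoptions(precision=4,suppress=True)
from rig import env
def ray(n,uv):
    m=env.camera_model(n);K,R,t=m["camera_matrix"],m["R"],m["t"]
    d=R.T@np.linalg.inv(K)@np.array([uv[0],uv[1],1.]); return -R.T@t,d
def onz(n,uv,z):
    c,d=ray(n,uv); return c+d*(z-c[2])/d[2]
def dep(n,uv,D):
    c,d=ray(n,uv); return c+d*D[int(round(uv[1])),int(round(uv[0]))]
def proj(n,X):
    m=env.camera_model(n);p=m["camera_matrix"]@(m["R"]@np.array(X)+m["t"]);return p[:2]/p[2]
E
python3 - <<'E'
from h import *
a=cv2.imread("pics/top0.png")
# white header contour
D=np.load("pics/top0.npy"); 
c,_=ray("top",(0,0)); H,W=D.shape
uu,vv=np.meshgrid(np.arange(W),np.arange(H))
m=env.camera_model("top");K,R,t=m["camera_matrix"],m["R"],m["t"]
P=np.stack([(uu-K[0,2])/K[0,0]*D,(vv-K[1,2])/K[1,1]*D,D],-1); X=(P-t)@R
reg=(uu>300)&(uu<460)&(vv>140)&(vv<245)
hd=reg&(X[...,2]>.33)&(X[...,2]<.355)
pts=X[hd][:,:2].astype(np.float32); r=cv2.minAreaRect(pts); print("header",r,cv2.boxPoints(r),X[hd][:,2].mean())
bp=reg&(X[...,2]>.006)&(X[...,2]<.018); pts=X[bp][:,:2].astype(np.float32); r=cv2.minAreaRect(pts); print("base",r, cv2.boxPoints(r))
reg=(uu>150)&(uu<230)&(vv>150)&(vv<210)
for lo,hi,nm in((.006,.018,'hbase'),(.07,.09,'rims')):
    mk=reg&(X[...,2]>lo)&(X[...,2]<hi); pts=X[mk][:,:2].astype(np.float32); r=cv2.minAreaRect(pts); print(nm,r,mk.sum())
    if nm=='rims':
        n,l,s,cc=cv2.connectedComponentsWithStats(mk.astype(np.uint8)); print(s,cc)
        for i in range(1,n): print(onz("top",cc[i],.08),X[l==i].mean(0))
# tall thing
reg=(uu>395)&(uu<440)&(vv>245)&(vv<280); mk=reg&(X[...,2]>.05); print("lookalike",X[mk].min(0),X[mk].max(0))
reg=(uu>380)&(uu<412)&(vv>195)&(vv<225); mk=reg&(X[...,2]>.15)&(X[...,2]<.3); print("driver",X[mk].min(0),X[mk].max(0),X[mk].mean(0))
# cropping holder
cv2.imwrite("pics/c3.png",cv2.resize(a[140:220,140:300],(800,400),interpolation=cv2.INTER_CUBIC))
E
```

```text
header ((0.5737258791923523, -0.2659372091293335), (0.2703879475593567, 0.0561198852956295), 75.91670227050781) [[ 0.5136 -0.3902]
 [ 0.568  -0.4039]
 [ 0.6338 -0.1416]
 [ 0.5794 -0.128 ]] 0.3414183287825407
base ((0.6037840843200684, -0.3176368474960327), (0.295965313911438, 0.45247671008110046), 1.6753783226013184) [[ 0.4493 -0.0958]
 [ 0.4625 -0.5481]
 [ 0.7583 -0.5395]
 [ 0.7451 -0.0872]]
hbase ((0.6204506754875183, 0.2255576252937317), (0.16459758579730988, 0.22260746359825134), 2.281224012374878) 1100
rims ((0.6182010769844055, 0.22987118363380432), (0.115766242146492, 0.024397961795330048), 69.34528350830078) 146
[[     0      0    560    420 235054]
 [   164    167     10      9     73]
 [   194    179     10     10     73]] [[279.5596 209.5201]
 [168.3014 171.0137]
 [198.6849 183.3562]]
[0.6334 0.2712 0.08  ] [0.6336 0.2715 0.0785]
[0.602  0.1873 0.08  ] [0.6022 0.1875 0.0786]
lookalike [ 0.3844 -0.4141  0.0504] [ 0.4235 -0.0506  1.4173]
driver [ 0.5117 -0.3247  0.1856] [ 0.5477 -0.2977  0.2619] [ 0.5314 -0.3081  0.2333]
```

View pics/c3.png

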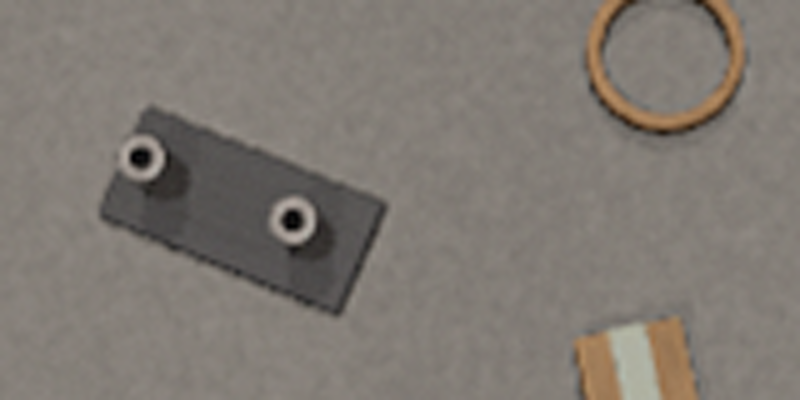

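```bash
python3 -m pendant '[[[0,0,0.7],1,1],[[0,0,0.7],1,1],[[0,0,0.7],1,1],[[0,0,0.7],1,1],[[0,0,0.7],1,1],[[0,0,0.7],1,1],[[0,0,0.7],1,1],[[0,0,0.7],1,1],[[0,0,0.7],1,1],[[0,0,0.7],1,1],[[0,0,0.7],1,1],[[0,0,0.7],1,1]]' 60
```

```text
time_s: 1.15
position: [0.2366, -0.4962, 0.4842]
tool_rot: [[-0.074, -0.0, 0.997], [-0.997, 0.0, -0.074], [-0.0, -1.0, -0.0]]
ft_force: [-0.1, 0.7, 1.1]
grip_width: 0.0853
```

```bash
python3 -m pendant '[[[0.4,-0.8,0.3],1,1],[[0.4,-0.8,0.3],1,1],[[0.4,-0.8,0.3],1,1],[[0.4,-0.8,0.3],1,1],[[0.4,-0.8,0.3],1,1],[[0.4,-0.8,0.3],1,1],[[0.4,-0.8,0.3],1,1],[[0.4,-0.8,0.3],1,1],[[0.4,-0.8,0.3],1,1],[[0.4,-0.8,0.3],1,1],[[0.4,-0.8,0.3],1,1],[[0.4,-0.8,0.3],1,1]]'
python3 - <<'E'
from h import *
o=env.observe();print(o["q"],o["position"],o["tool_rot"],o["time_s"])
E
```

```text
time_s: 2.15
position: [0.3096, -0.6352, 0.4376]
tool_rot: [[0.821, 0.083, 0.565], [-0.559, -0.077, 0.825], [0.112, -0.994, -0.017]]
ft_force: [0.0, 0.2, -0.3]
grip_width: 0.0851
[ -74.8591   38.1755   12.7609    4.1285  123.4603 -128.0942] [ 0.3096 -0.6352  0.4376] [[ 0.8212  0.0831  0.5645]
 [-0.5595 -0.0772  0.8253]
 [ 0.1122 -0.9935 -0.0169]] 2.15
```

```bash
cat > st.py <<'E'
from h import *
o=env.observe();T=np.array(o["tool_rot"]);y=T[:,1]
print("t",o["time_s"],"q",np.array(o["q"]),"p",np.array(o["position"]))
print("tilt",np.degrees(np.arccos(-y[2])),"dir",np.degrees(np.arctan2(y[1],y[0])),"xdir",np.degrees(np.arctan2(T[1,0],T[0,0])),"zdir",np.degrees(np.arctan2(T[1,2],T[0,2])),"zel",T[2,2],"F",np.array(o["ft_force"]),"w",o["grip_width"])
E
python3 st.py
python3 -m pendant '[[[0.4,-0.9,0],0,1],[[0.4,-0.9,0],0,1],[[0.4,-0.9,0],0,1],[[0.4,-0.9,0],0,1]]' >/dev/null; python3 st.py;  python3 -m pendant '[[[-0.4,0.9,0],0,1],[[-0.4,0.9,0],0,1]]' >/dev/null; python3 st.py
```

```text
t 2.15 q [ -74.8591   38.1755   12.7609    4.1285  123.4603 -128.0942] p [ 0.3096 -0.6352  0.4376]
tilt 6.515587919034455 dir -42.90094372952206 xdir -34.2644593264151 zdir 55.6259803826818 zel -0.016932141947427915 F [ 0.0006  0.1772 -0.257 ] w 0.08513380216636843
t 2.4833 q [ -74.4958   42.5138   12.7712    4.3599  116.3651 -127.6469] p [ 0.3298 -0.6837  0.3869]
tilt 9.152563699993507 dir -49.1412608987896 xdir -34.447652278038554 zdir 55.1960918866903 zel -0.03986533600333278 F [ 0.4843  0.0787 -0.1891] w 0.08543079549460394
t 2.65 q [ -75.284    32.9803   32.0586    4.196   107.2028 -129.113 ] p [ 0.3059 -0.6314  0.3808]
tilt 8.68817797914793 dir -47.72230322958879 xdir -34.511343078155015 zdir 55.19743366547396 zel -0.0341463116225134 F [-0.1147 -0.005   2.0638] w 0.08556726969765577
```

```bash
python3 -m pendant '[[[0.2,-0.4,0.7],-1,1],[[0.2,-0.4,0.7],-1,1],[[0.2,-0.4,0.7],-1,1],[[0.2,-0.4,0.7],-1,1],[[0.2,-0.4,0.5],-0.5,1],[[0.4,-0.8,0.5],0,1]]' >/dev/null; python3 st.py;  python3 -m pendant '[[[0.4,-0.9,0.5],0,1],[[0.4,-0.9,0.5],0,1],[[0.4,-0.9,0.5],0,1],[[0.4,-0.9,0.5],0,1],[[0.4,-0.9,0.5],0,1],[[0.4,-0.9,0.5],0,1]]' >/dev/null; python3 st.py
```

```text
t 3.15 q [ -73.5175   37.6431   12.6925    0.694   117.468  -105.9763] p [ 0.3191 -0.6546  0.4483]
tilt 12.209974115112582 dir -70.60502149818109 xdir -56.85579582041184 zdir 32.55106190289693 zel -0.04919169840168621 F [0.3336 0.6079 0.6024] w 0.08519111581443749
t 3.65 q [ -73.8199   39.8557   12.7419    1.7292  109.4006 -105.9583] p [ 0.333  -0.6999  0.4289]
tilt 18.06492148425879 dir -68.55368559403843 xdir -56.44846269793851 zdir 32.417198677463816 zel -0.06195475951240618 F [ 0.3337 -0.4463 -0.5198] w 0.08576627170215129
```

```bash
python3 -m pendant '[[[0.7,-0.7,0.7],0,1],[[0.7,-0.7,0.7],0,1],[[0.7,-0.7,0.7],0,1],[[0.7,-0.7,0.7],0,1],[[0.7,-0.7,0.7],0,1],[[0.7,-0.7,0.7],0,1],[[0.7,-0.7,0.7],0,1],[[0.7,-0.7,0.7],0,1]]' >/dev/null; python3 st.py
```

```text
t 4.3167 q [ -68.3363   39.696    12.7389    0.9372  100.4558 -101.1021] p [ 0.4088 -0.6997  0.4464]
tilt 27.122472108785193 dir -66.31446236512109 xdir -55.69679626581119 zdir 32.132324872814614 zel -0.07502846562240023 F [-0.1585 -0.0371 -0.6674] w 0.08540102178029502
```

```bash
python3 -m pendant '[[[0.6,-0.8,0.7],-1,1],[[0.6,-0.8,0.7],-1,1],[[0.6,-0.8,0.7],-1,1],[[0.6,-0.8,0.7],-0.6,1],[[0.6,-0.8,0.7],0,1],[[0.7,-0.7,0.7],0,1],[[0.7,-0.7,0.7],0,1],[[0.7,-0.7,0.7],0,1],[[0.7,-0.7,0.7],0,1],[[0.7,-0.7,0.7],0,1],[[0.7,-0.7,0.7],0,1]]' >/dev/null; python3 st.py
```

```text
t 5.2333 q [-62.3332  40.7607  12.7365  -9.039   87.6611 -81.6034] p [ 0.4646 -0.7201  0.4648]
tilt 39.74407169657795 dir -76.54579676414117 xdir -72.65256775526684 zdir 15.758262420382751 zel -0.03341043474260884 F [-0.7674 -0.0685  0.0151] w 0.08544744863039941
```

```bash
python3 -m pendant '[[[0.6,-0.8,0.7],-1,1],[[0.6,-0.8,0.7],-1,1],[[0.7,-0.7,0.7],0,1],[[0.7,-0.7,0.7],0,1]]' >/dev/null; python3 st.py
```

```text
t 5.5667 q [-59.8824  41.5722  12.7433 -16.0497  83.9904 -71.7981] p [ 0.4754 -0.7264  0.4687]
tilt 44.338700864710844 dir -83.04906772683383 xdir -82.29400097525158 zdir 7.337196249717045 zel -0.006587533701550204 F [-0.5098  0.009   0.8306] w 0.08504716990288283
```

Run:
```python
from h import *
for n,reg in (("top",(395,245,440,280)),("scene",(60,195,90,250)),("scene",(108,195,138,270)),("scene",(175,185,205,265))):
    D=np.load(f"pics/{n}0.npy");m=env.camera_model(n);K,R,t=m["camera_matrix"],m["R"],m["t"]
    H,W=D.shape;uu,vv=np.meshgrid(np.arange(W),np.arange(H))
    P=np.stack([(uu-K[0,2])/K[0,0]*D,(vv-K[1,2])/K[1,1]*D,D],-1); X=(P-t)@R
    g=cv2.imread(f"pics/{n}0.png").max(2)
    a,b,c,d=reg; mk=(uu>=a)&(uu<c)&(vv>=b)&(vv<d)&(X[...,2]>.06)&(X[...,2]<.29)&(D>0)&(g<60)
    ax=np.array([[.970,-.2435],[.2435,.970]])
    Y=X[mk]; r=(Y[:,:2]-[.5907,-.2702])@ax.T
    print(n,reg,mk.sum(),"world mean",Y.mean(0),"z",Y[:,2].min(),Y[:,2].max(),"rack x",np.percentile(r[:,0],[5,50,95]),"y",np.percentile(r[:,1],[5,50,95]))
```

```text
top (395, 245, 440, 280) 186 world mean [ 0.403 -0.389  0.154] z 0.06072529341594082 0.17976981480106818 rack x [-0.1689 -0.1537 -0.1359] y [-0.18   -0.1599 -0.1486]
scene (60, 195, 90, 250) 163 world mean [ 0.4123 -0.3924  0.1337] z 0.10281478616367987 0.17102424360048676 rack x [-0.1494 -0.1433 -0.137 ] y [-0.1872 -0.1602 -0.1536]
scene (108, 195, 138, 270) 188 world mean [ 0.5427 -0.3154  0.2038] z 0.1851227665348868 0.2355911230157626 rack x [-0.042  -0.0349 -0.0329] y [-0.0659 -0.0557 -0.0459]<stdin>:10: RuntimeWarning: Mean of empty slice.
  ret = um.true_divide(
Traceback (most recent call last):
ValueError: zero-size array to reduction operation minimum which has no identity
```

```bash
python3 -m pendant '[[[-0.3,0.9,0],1,1],[[-0.3,0.9,0],1,1],[[-0.3,0.9,0],1,1],[[-0.3,0.9,0],1,1],[[-0.3,0.9,0],1,1],[[-0.3,0.9,0],1,1],[[-0.3,0.9,0],1,1],[[-0.3,0.9,0],1,1],[[-0.3,0.9,0],1,1],[[-0.1,0.9,0],1,1],[[-0.1,0.9,0],1,1],[[-0.1,0.9,0],1,1]]' >/dev/null; python3 st.py
```

```text
t 6.5667 q [ -73.6103    1.6643   73.9988   33.6667   74.8323 -140.8735] p [ 0.3853 -0.4052  0.4703]
tilt 44.48150811784083 dir -23.82626298634209 xdir -22.66362982215582 zdir 66.76563433037542 zel -0.010144555815257039 F [ 0.4358 -0.1614  0.4085] w 0.08506792765859975
```

```bash
python3 -m pendant '[[[0,0.8,0],0.9,1],[[0,0.8,0],0.9,1],[[0.2,0.8,-0.3],0,1],[[0.2,0.8,-0.6],0,1],[[0.2,0.7,-0.8],0,1],[[0,0,-0.9],0,1],[[0,0,-0.9],0,1],[[0,0,-0.9],0,1]]' >/dev/null; python3 st.py
python3 - <<'E'
from h import *
im,d=env.get_image("wrist"); cv2.imwrite("pics/w1.png",im[:,:,::-1]); np.save("pics/w1.npy",d)
E
```

```text
t 7.2333 q [ -67.1516   -2.4504   99.5751   40.1177   58.9212 -156.8484] p [ 0.4036 -0.2893  0.3372]
tilt 44.445107705787585 dir -15.140692597329314 xdir -13.867025490687931 zdir 75.50855442739636 zel -0.01111318832783481 F [ 0.7255 -0.8435  0.5671] w 0.0855288728145639
```

View pics/w1.png

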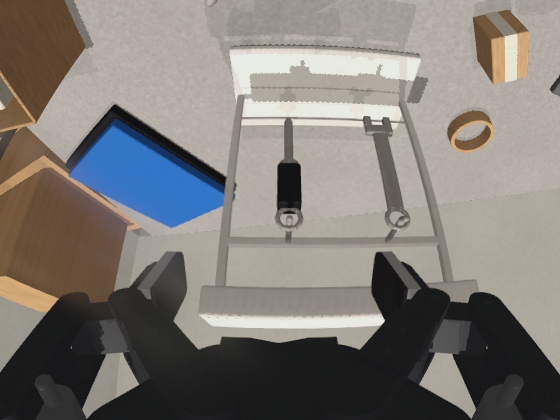

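```bash
cat >> h.py <<'E'
def wray(uv,o):
    m=env.camera_model("wrist");K=m["camera_matrix"];T=np.array(m["tool_from_camera"])
    p=(np.array(uv,float)-[K[0,2],K[1,2]])/K[0,0];r=np.linalg.norm(p);d=np.array([*(p/r*np.sin(r)),np.cos(r)])
    A=np.array(o["tool_rot"]);return A@T[:3,3]+np.array(o["position"]),A@T[:3,:3]@d, d
RO=np.array([.5907,-.2702]);RA=np.array([[.970,-.2435],[.2435,.970]])
def rk(X): X=np.atleast_2d(X); return np.c_[(X[:,:2]-RO)@RA.T,X[:,2]]
def wpt(uv,o,D):
    c,d,dc=wray(uv,o); return c+d*D[int(round(uv[1])),int(round(uv[0]))]/dc[2]
E
python3 - <<'E'
from h import *
o=env.observe();D=np.load("pics/w1.npy");g=cv2.imread("pics/w1.png").max(2)
mk=np.zeros_like(g);mk[150:225,270:310]=(g[150:225,270:310]<45)
vs,us=np.nonzero(mk);P=np.array([wpt((u,v),o,D) for u,v in zip(us,vs)])
r=rk(P);print(len(r),np.percentile(r,[2,10,50,90,98],axis=0))
for uv in((288,217),(289,240),(289,130),(398,217),(240,300),(320,292)): print(uv,rk(wpt(uv,o,D)),wpt(uv,o,D))
g0=np.array(o["position"])-np.array(o["tool_rot"])[:,1]*env.grasp_offset; print("grasp rack",rk(g0))
# shaft lateral
for v in (130,140,150):
    row=D[v,270:310]; us=np.arange(270,310)[(row<row.min()+.02)&(row>0)]; print(v,us.min(),us.max(),rk(wpt((us.mean(),v),o,D)))
E
```

```text
1032 [[-0.0613 -0.0648  0.1802]
 [-0.0608 -0.0629  0.1853]
 [-0.0599 -0.0541  0.2081]
 [-0.057  -0.0453  0.2264]
 [-0.0496 -0.0434  0.2271]]
(288, 217) [[-0.071  -0.0556  0.2489]] [ 0.5083 -0.3069  0.2489]
(289, 240) [[-0.0142 -0.0535  0.2452]] [ 0.5639 -0.3186  0.2452]
(289, 130) [[-0.0529 -0.0526  0.1249]] [ 0.5266 -0.3084  0.1249]
(398, 217) [[ 1.4815  0.7109 -0.6006]] [ 2.2006  0.0585 -0.6006]
(240, 300) [[-0.0476 -0.0974  0.3187]] [ 0.5208 -0.3531  0.3187]
(320, 292) [[-0.0462 -0.0275  0.3109]] [ 0.5392 -0.2856  0.3109]
grasp rack [[-0.191  -0.0629  0.3449]]
130 284 292 [[-0.0541 -0.0538  0.126 ]]
140 284 292 [[-0.0546 -0.0541  0.1421]]
150 284 292 [[-0.0527 -0.0542  0.1553]]
```

```bash
python3 -m pendant '[[[0.28,0,-0.86],0,1],[[0.28,0,-0.86],0,1],[[0.28,0,-0.86],0,1],[[0.28,0,-0.86],0,1],[[0.28,0,-0.86],0,1],[[0,0,0],0,1]]' >/dev/null; python3 st.py
python3 - <<'E'
from h import *
o=env.observe()
g0=np.array(o["position"])-np.array(o["tool_rot"])[:,1]*env.grasp_offset; print("grasp rack",rk(g0))
im,D=env.get_image("wrist"); cv2.imwrite("pics/w2.png",im[:,:,::-1]);g=im.max(2)
mk=np.zeros_like(g);mk[100:260,250:330]=(g[100:260,250:330]<45)
vs,us=np.nonzero(mk);P=np.array([wpt((u,v),o,D) for u,v in zip(us,vs)])
r=rk(P);r=r[(r[:,0]>-.08)&(r[:,0]<-.03)];print(len(r),np.percentile(r,[2,10,50,90,98],axis=0))
E
```

```text
t 7.7833 q [ -58.2413    9.6384  107.693    47.8369   38.7665 -165.238 ] p [ 0.4557 -0.2859  0.2187]
tilt 42.99873471705107 dir -15.354598490103163 xdir -14.916388867303958 zdir 74.87980321662218 zel -0.003814787965308461 F [ 0.0496  1.0749 -0.1992] w 0.0854291247456092
grasp rack [[-0.1399 -0.0478  0.2324]]
184 [[-0.0591 -0.0665  0.1852]
 [-0.0587 -0.0647  0.1856]
 [-0.0578 -0.0558  0.1876]
 [-0.0569 -0.0469  0.1894]
 [-0.0564 -0.0454  0.1897]]
```

View pics/w2.png

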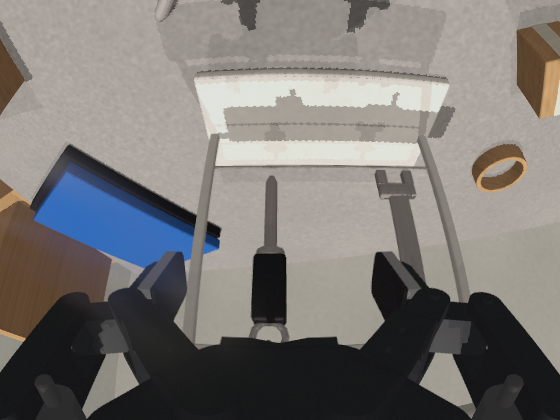

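```bash
cat > kin.py <<'E'
from h import *
from scipy.optimize import least_squares
# (q, p, tilt, tiltdir, zdir(jaw))
def Rz(a): a=np.radians(a);return np.array([[np.cos(a),-np.sin(a),0],[np.sin(a),np.cos(a),0],[0,0,1]])
def Ry(a): a=np.radians(a);return np.array([[np.cos(a),0,np.sin(a)],[0,1,0],[-np.sin(a),0,np.cos(a)]])
data=[([-76.852,21.84,74.385,0,83.858,-12.338],[.237,-.496,.231]),
([-74.8591,38.1755,12.7609,4.1285,123.4603,-128.0942],[.3096,-.6352,.4376]),
([-62.3332,40.7607,12.7365,-9.039,87.6611,-81.6034],[.4646,-.7201,.4648]),
([-73.6103,1.6643,73.9988,33.6667,74.8323,-140.8735],[.3853,-.4052,.4703]),
([-67.1516,-2.4504,99.5751,40.1177,58.9212,-156.8484],[.4036,-.2893,.3372]),
([-58.2413,9.6384,107.693,47.8369,38.7665,-165.238],[.4557,-.2859,.2187]),
([-75.284,32.9803,32.0586,4.196,107.2028,-129.113],[.3059,-.6314,.3808])]
def fk(q,P):
    H,a,b,off,L,x0,c=P
    sg=-1
    R=Rz(q[0])
    A=R@Ry(q[1]);B=A@Ry(q[2])
    W=np.array([0,0,H])+R@[x0,off,0]+A@[0,0,a]+B@[c,0,b]
    T=B@Rz(S[0]*q[3])@Ry(q[4])@Rz(S[1]*q[5])
    return W+T@[0,0,L],T
S=[1,1]
def res(P): return np.concatenate([fk(q,P)[0]-p for q,p in data])
P0=[.2,.4,.4,.118,.25,0,0]
def fit():
    best=None
    for s in(1,-1):
        S[0]=s; r=least_squares(res,P0)
        if best is None or r.cost<best[0]: best=(r.cost,s,r.x,np.abs(r.fun).max())
    S[0]=best[1];return best
E
python3 - <<'E'
from kin import *
b=fit();print(b)
o=env.observe();q=o["q"]
for s in(1,-1):
    S[1]=s;p,T=fk(q,b[2]);C=T.T@np.array(o["tool_rot"]);print(s,p,C)
    p,T=fk(data[0][0],b[2]);print(T.T@np.array([[-.903,0,.43],[-.43,.001,-.903],[0,-1,-.001]]))
E
```

```text
(np.float64(1.183433328652976e-07), 1, array([0.1301, 0.537 , 0.3507, 0.1176, 0.2573, 0.0002, 0.103 ]), np.float64(0.0003269878741090082))
1 [ 0.4554 -0.2861  0.2205] [[-0. -0. -1.]
 [-1. -0.  0.]
 [-0.  1. -0.]]
[[ 0.0004 -0.0005 -1.0002]
 [-1.0002  0.0001 -0.0004]
 [-0.0003  1.     -0.0004]]
-1 [ 0.4554 -0.2861  0.2205] [[ 0.4929 -0.     -0.8701]
 [-0.8701 -0.     -0.4929]
 [-0.      1.     -0.    ]]
[[-0.4172 -0.0004 -0.909 ]
 [-0.909   0.0003  0.4172]
 [-0.0003  1.     -0.0004]]
```

```bash
cat >> kin.py <<'E'
b=fit();PP=b[2];S[1]=1;CC=np.array([[0,0,-1],[-1,0,0],[0,1.,0]])
lo=np.array([-178.18,-50.72,12.68,-81.47,9.98,-165.26]);hi=np.array([178.18,133.34,142.11,261.47,163.14,165.26])
def rot(tilt,yaw): # tool x azimuth yaw, tilt toward it
    t,a=np.radians([tilt,yaw]);z=np.array([-np.sin(a),np.cos(a),0])
    y=np.array([np.sin(t)*np.cos(a),np.sin(t)*np.sin(a),-np.cos(t)]);x=np.cross(y,z);return np.c_[x,y,z]
def ik(p,R,q0,free=True):
    def f(q):
        pp,T=fk(q,PP);E=(T@CC).T@R
        return np.r_[(pp-p)*5,(E[2,1]-E[1,2])/2,(E[0,2]-E[2,0])/2,(E[1,0]-E[0,1])/2]
    r=least_squares(f,q0,x_scale=10.,bounds=(lo-200,hi+200)) if free else least_squares(f,np.clip(q0,lo+.1,hi-.1),bounds=(lo,hi))
    return r.x,r.cost
def tcp(g,R): return np.array(g)+R[:,1]*.0187
E
python3 - <<'E'
from kin import *
q=np.array(env.observe()["q"])
def w(rx,ry,z): return np.r_[RO+RA.T@[rx,ry],z]
for tilt in(36,40,43):
  for yaw in(-14.1,-18,-24):
    R=rot(tilt,yaw);qq=q
    for rx in(-.14,-.1,-.046):
        for z in((.232,) if rx<-.05 else (.216,)):
            qq,c=ik(tcp(w(rx,-.054,z),R),R,qq);print(tilt,yaw,rx,z,qq.round(1),f"{c:.1e}")
E
```

```text
36 -14.1 -0.14 0.232 [ -57.    10.5  102.7   34.9   44.3 -153.4] 4.5e-30
36 -14.1 -0.1 0.232 [ -53.2   14.1   97.8   32.5   43.6 -148.1] 1.4e-30
36 -14.1 -0.046 0.216 [ -49.    19.8   92.    30.5   41.5 -143.2] 6.5e-30
36 -18 -0.14 0.232 [ -55.9   10.2  103.2   32.9   41.7 -147.9] 2.7e-28
36 -18 -0.1 0.232 [ -52.1   13.7   98.2   30.1   41.1 -142.4] 4.6e-31
36 -18 -0.046 0.216 [ -48.    19.6   92.5   27.7   39.2 -137.2] 1.7e-29
36 -24 -0.14 0.232 [ -54.     9.7  103.8   28.6   37.9 -138.3] 3.6e-22
36 -24 -0.1 0.232 [ -50.4   13.4   98.7   25.3   37.6 -132.4] 8.4e-32
36 -24 -0.046 0.216 [ -46.4   19.3   92.9   22.4   36.  -126.8] 6.2e-29
40 -14.1 -0.14 0.232 [ -58.3   10.2  105.3   42.3   41.8 -160.8] 4.5e-21
40 -14.1 -0.1 0.232 [ -54.4   13.7  100.4   39.8   40.5 -155.3] 3.5e-31
40 -14.1 -0.046 0.216 [ -49.9   19.5   94.7   37.8   37.9 -150.4] 7.2e-29
40 -18 -0.14 0.232 [ -57.1    9.8  105.8   40.5   38.7 -155.6] 2.4e-31
40 -18 -0.1 0.232 [ -53.2   13.3  100.9   37.5   37.5 -149.7] 8.1e-31
40 -18 -0.046 0.216 [ -48.8   19.2   95.2   35.    35.  -144.4] 3.6e-29
40 -24 -0.14 0.232 [ -55.     9.3  106.5   36.3   34.  -146.1] 1.0e-23
40 -24 -0.1 0.232 [ -51.2   12.9  101.5   32.5   33.2 -139.6] 6.0e-31
40 -24 -0.046 0.216 [ -47.    18.9   95.7   29.1   31.1 -133.6] 3.1e-28
43 -14.1 -0.14 0.232 [ -59.4   10.1  107.2   48.4   40.4 -167.1] 7.6e-28
43 -14.1 -0.1 0.232 [ -55.2   13.5  102.3   45.9   38.6 -161.5] 2.3e-30
43 -14.1 -0.046 0.216 [ -50.6   19.3   96.7   44.2   35.6 -156.8] 7.5e-29
43 -18 -0.14 0.232 [ -58.1    9.6  107.8   47.1   36.9 -162.3] 3.1e-21
43 -18 -0.1 0.232 [ -54.    13.1  102.9   44.    35.2 -156.2] 4.5e-30
43 -18 -0.046 0.216 [ -49.5   19.    97.2   41.7   32.3 -151.1] 5.0e-28
43 -24 -0.14 0.232 [ -55.8    9.1  108.5   43.5   31.5 -153.3] 2.7e-25
43 -24 -0.1 0.232 [ -51.8   12.7  103.5   39.3   30.2 -146.4] 1.8e-30
43 -24 -0.046 0.216 [ -47.5   18.7   97.7   35.8   27.7 -140.2] 3.0e-27
```

```bash
python3 -m pendant '[[[0.2,-0.17,-0.09],0,1],[[0.55,-0.17,-0.09],0,1],[[0.55,-0.17,-0.09],0,1],[[0.55,-0.17,-0.09],0.1,1],[[0.55,-0.17,-0.09],0.1,1],[[0.5,-0.15,-0.09],0,1],[[0.1,0,0],0,1],[[0,0,0],0,1]]' >/dev/null; python3 st.py
python3 - <<'E'
from h import *
o=env.observe()
g0=np.array(o["position"])-np.array(o["tool_rot"])[:,1]*env.grasp_offset; print("grasp rack",rk(g0))
im,D=env.get_image("wrist"); cv2.imwrite("pics/w3.png",im[:,:,::-1])
E
```

```text
t 8.5 q [ -50.7454   19.1327   96.4389   43.9634   35.5882 -156.7268] p [ 0.5451 -0.317   0.2055]
tilt 43.208351014721195 dir -14.583496621319906 xdir -13.795104536412484 zdir 75.8353554851465 zel -0.006866656353820211 F [ 0.2211  0.5809 -0.1967] w 0.085507813762066
grasp rack [[-0.0457 -0.0564  0.2191]]
```

View pics/w3.png

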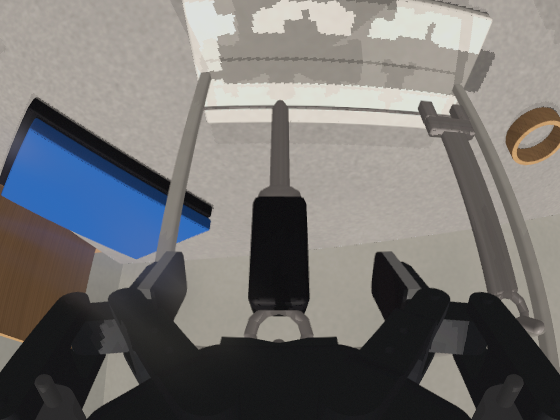

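```bash
python3 -m pendant '[[[0,0,0],0,0],[[0,0,0],0,0],[[0,0,0],0,0],[[0,0,0],0,0],[[0,0,0],0,0],[[0,0,0],0,0],[[0,0,0],0,0],[[0,0,0],0,0]]' 80; python3 st.py
```

```text
time_s: 9.22
position: [0.5448, -0.3164, 0.2046]
tool_rot: [[0.709, 0.662, 0.245], [-0.175, -0.172, 0.969], [0.684, -0.73, -0.006]]
ft_force: [0.2, -1.6, 1.0]
grip_width: 0.0228
t 9.2167 q [ -50.7206   19.1554   96.5468   43.9672   35.5319 -156.7159] p [ 0.5448 -0.3164  0.2046]
tilt 43.1277215615317 dir -14.550519905313319 xdir -13.862812012839717 zdir 75.81580316907541 zel -0.005988629153034673 F [ 0.2364 -1.6012  1.0143] w 0.022821446060954514
```

```bash
python3 -m pendant '[[[0,0,0.15],0,0],[[0,0,0.13],0,0],[[0,0,0],0,0]]'
python3 - <<'E'
from h import *
o=env.observe()
g0=np.array(o["position"])-np.array(o["tool_rot"])[:,1]*env.grasp_offset; print("grasp rack",rk(g0))
im,D=env.get_image("scene"); cv2.imwrite("pics/s4.png",cv2.resize(im[140:260,50:230,::-1],(720,480),interpolation=cv2.INTER_CUBIC))
E
```

```text
time_s: 9.47
position: [0.5447, -0.3162, 0.2135]
tool_rot: [[0.709, 0.662, 0.245], [-0.174, -0.172, 0.97], [0.684, -0.73, -0.006]]
ft_force: [0.2, -0.2, -1.1]
grip_width: 0.023
grasp rack [[-0.0462 -0.0557  0.2271]]
```

View pics/s4.png

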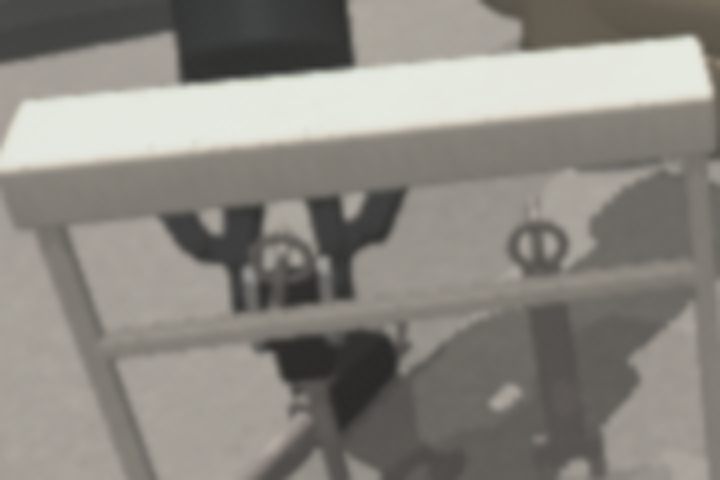

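```bash
python3 -m pendant '[[[-0.25,0.06,0],0,0],[[-0.25,0.06,0],0,0],[[-0.25,0.06,0],0,0]]'; python3 -m pendant '[[[-0.3,0.08,0],0,0],[[-0.3,0.08,0],-0.2,0],[[-0.3,0.07,0],-0.3,0]]'; python3 st.py
```

```text
time_s: 9.77
position: [0.5212, -0.3103, 0.2124]
tool_rot: [[0.709, 0.661, 0.245], [-0.175, -0.171, 0.97], [0.683, -0.731, -0.005]]
ft_force: [-0.2, -0.5, -0.9]
grip_width: 0.023
time_s: 10.02
position: [0.4939, -0.3038, 0.2126]
tool_rot: [[0.7, 0.653, 0.289], [-0.208, -0.201, 0.957], [0.683, -0.73, -0.005]]
ft_force: [-0.8, -0.5, -1.6]
grip_width: 0.0228
t 10.0167 q [ -54.283    13.8745  103.0859   45.5773   35.2594 -159.1988] p [ 0.4939 -0.3038  0.2126]
tilt 43.08403660089747 dir -17.15599406821902 xdir -16.525480535021053 zdir 73.18034098797492 zel -0.005490011898203202 F [-0.7965 -0.5227 -1.5697] w 0.02275624227776437
```

Run:
```python
from kin import *
q=np.array(env.observe()["q"])
tl=np.array([.6334,.2712]);tr=np.array([.602,.1873])
for ya,yb,yc in((-20,-20,-20),(-20,0,0),(-25,-15,0),(-30,-30,-30)):
    qq=q
    for nm,p,yw in (("A",[.43,-.28,.29],ya),("B1",[.43,-.12,.3],(ya+yb)/2),("B",[.45,.02,.3],yb),("C",[.5,.1,.3],(yb+yc)/2)):
        qq,c=ik(p,rot(43,yw),qq);print(nm,yw,qq.round(1),f"{c:.0e}")
    for nm,t in(("L",tl),("R",tr)):
      q2=qq
      for z in(.21,.12):
        R=rot(43,yc);q2,c=ik(tcp(np.r_[t,z],R),R,q2);print(nm,z,yc,q2.round(1),f"{c:.0e}")
D=np.load("pics/top0.npy")
for uv in((268,219),(273,135)): print(dep("top",uv,D))
```

```text
A -20 [ -59.6    1.1  103.6   37.2   46.1 -149. ] 4e-24
B1 -20.0 [ -38.4   -8.2  110.2   20.3   38.3 -119.9] 4e-24
B -20 [ -7.7  -5.2 107.7 -14.3  36.  -69.3] 2e-20
C -20.0 [  7.1   3.5  99.3 -28.2  41.1 -47.5] 7e-23
L 0.21 -20 [ 22.6  30.2  78.5 -40.9  44.7 -24.5] 3e-26
L 0.12 -20 [ 22.6  36.5  84.1 -51.   36.4 -11.3] 9e-22
R 0.21 -20 [ 15.1  23.9  90.  -41.6  36.2 -27.2] 4e-31
R 0.12 -20 [ 15.1  31.4  95.8 -58.   27.5  -8. ] 2e-31
A -20 [ -59.6    1.1  103.6   37.2   46.1 -149. ] 4e-24
B1 -10.0 [ -44.8   -8.2  110.1   33.    45.6 -141.4] 2e-30
B 0 [ -21.1   -7.8  109.8   22.9   39.2 -123.9] 7e-25
C 0.0 [ -3.1  -0.  103.    3.8  34.2 -95.4] 4e-29
L 0.21 0 [ 17.4  26.8  84.8 -24.9  29.  -55. ] 1e-21
L 0.12 0 [ 17.4  33.7  90.5 -40.5  18.3 -38. ] 1e-30
R 0.21 0 [  8.8  21.1  95.  -16.2  22.1 -68.4] 2e-28
R 0.12 0 [  8.8  29.1 101.1 -40.1   9.4 -43.8] 1e-21
A -25 [ -57.4    0.7  104.1   33.1   42.  -140.8] 8e-23
B1 -20.0 [ -38.4   -8.2  110.2   20.3   38.3 -119.9] 2e-25
B -15 [-11.   -6.2 108.6  -4.8  34.8 -83.1] 4e-24
C -7.5 [  0.9   1.  102.  -10.1  34.8 -75.5] 1e-20
L 0.21 0 [ 17.4  26.8  84.8 -24.9  29.  -55. ] 4e-24
L 0.12 0 [ 17.4  33.7  90.5 -40.5  18.3 -38. ] 1e-30
R 0.21 0 [  8.8  21.1  95.  -16.2  22.1 -68.4] 4e-30
R 0.12 0 [  8.8  29.1 101.1 -40.1   9.4 -43.8] 1e-21
A -30 [ -55.     0.4  104.3   27.7   38.4 -131.2] 2e-30
B1 -30.0 [-31.5  -7.2 109.4   1.7  34.8 -92.5] 3e-23
B -30 [ -1.9  -2.7 105.5 -29.   41.5 -46.1] 9e-20
C -30.0 [ 11.    6.1  96.3 -36.6  48.7 -31.5] 2e-25
L 0.21 -30 [ 24.4  32.4  74.3 -43.4  53.9 -15.3] 3e-25
L 0.12 -30 [ 24.4  38.4  79.8 -50.5  45.9  -4.2] 7e-25
R 0.21 -30 [ 17.5  26.   86.4 -45.1  45.3 -16.2] 2e-31
R 0.12 -30 [ 17.5  33.   92.1 -56.4  37.1  -1.2] 2e-21
[ 0.5126 -0.0023  0.0598]
[ 0.7567 -0.0073  0.0208]
```

```bash
python3 -m pendant '[[[-0.7,0.27,0.85],-0.9,0],[[-0.7,0.27,0.85],-0.9,0],[[-0.7,0.27,0.85],-0.9,0],[[0,0.5,0],0,0],[[0.06,0.8,0],0,0],[[0.06,0.8,0],0,0],[[0.06,0.8,0],0,0],[[0.06,0.8,0],0,0],[[0.06,0.8,0],0,0],[[0.06,0.8,0],0,0],[[0.06,0.8,0],0,0],[[0.06,0.8,0],0,0]]'>/dev/null; python3 st.py
python3 -m pendant '[[[0.06,0.8,0],0,0],[[0.06,0.8,0],0,0],[[0.5,0.7,0],0,0],[[0.5,0.6,0],0,0],[[0.5,0.5,0],0,0],[[0.2,0.2,0],0,0],[[0,0,0],0,0]]'; python3 st.py
python3 - <<'E'
from h import *
for n in("wrist","scene"):
    im,D=env.get_image(n); cv2.imwrite(f"pics/{n}5.png",im[:,:,::-1]);np.save(f"pics/{n}5.npy",D)
E
```

```text
t 11.0167 q [-19.9832  -4.632  109.2759 -13.1405  33.3666 -71.6317] p [ 0.4457 -0.0713  0.2893]
tilt 43.16943670783242 dir -30.513617186019026 xdir -29.985530222197596 zdir 59.76729255918706 zel -0.004599049437184512 F [-0.3396  0.142  -0.4309] w 0.023197236272834126
time_s: 11.6
position: [0.5014, 0.0364, 0.2888]
tool_rot: [[0.634, 0.589, 0.501], [-0.363, -0.345, 0.865], [0.683, -0.731, -0.005]]
ft_force: [-0.6, -0.7, -1.6]
grip_width: 0.023
t 11.6 q [  1.2839   4.2066 100.5213 -32.6856  41.6039 -40.5407] p [0.5014 0.0364 0.2888]
tilt 43.06548267641838 dir -30.39212278239647 xdir -29.79410025892476 zdir 59.92707287770804 zel -0.0052068746645545505 F [-0.608 -0.726 -1.647] w 0.023013406228939114
```

View pics/wrist5.png

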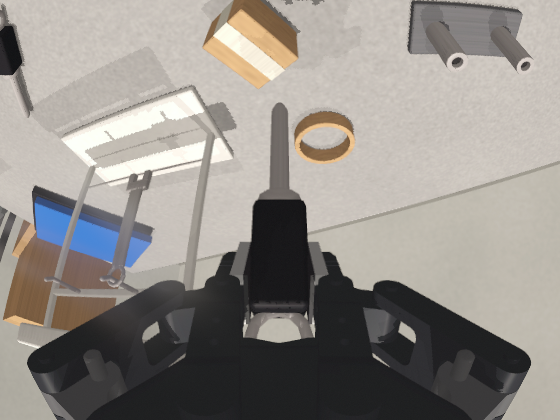

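View pics/scene5.png

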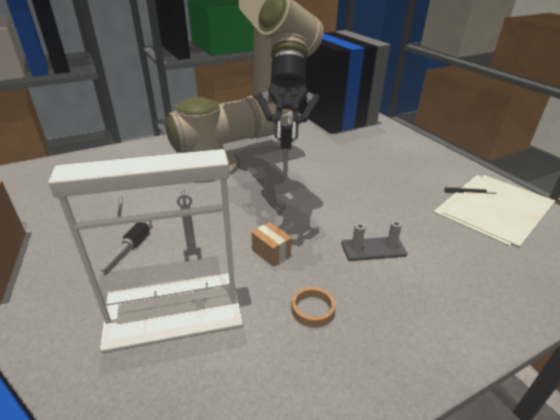

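```bash
cat > drv.py <<'E'
from h import *
def axis(im,D,o,v0,v1,u0=250,u1=310):
    """shaft axis from wrist view; im rgb"""
    P=[];
    for v in range(v0,v1):
        row=D[v,u0:u1];c=u0+30
        ok=(row>0)&(row<np.median(D[v,278:283])+.008)
        us=np.arange(u0,u1)[ok]
        if len(us)<3: continue
        um=us.mean();cw,d,dc=wray((um,v),o);s=D[v,int(round(um))]/dc[2]
        P.append(cw+d*(s+.005/ max(.5,1)))
    P=np.array(P);m=P.mean(0);u,s,vt=np.linalg.svd(P-m);a=vt[0];a=a*np.sign(a[2]);return m,a,P
E
python3 - <<'E'
from drv import *
o=env.observe();im=cv2.imread("pics/wrist5.png")[:,:,::-1];D=np.load("pics/wrist5.npy")
m,a,P=axis(im,D,o,112,185)
g0=np.array(o["position"])-np.array(o["tool_rot"])[:,1]*env.grasp_offset
print("axis",a,"tilt deg",np.degrees(np.arccos(a[2])),len(P)); A=np.array(o["tool_rot"]);print("in tool",A.T@a)
print("at grasp z",m+a*(g0[2]-m[2])/a[2],g0)
print("zmin",P[:,2].min(),"tip",wpt((280,107),o,D))
g=cv2.cvtColor(im,cv2.COLOR_RGB2HSV);
for n in((456,61),(525,64)):
    c,d,_=wray(n,o);print(n,c+d*(.08-c[2])/d[2])
cv2.imwrite("pics/c5.png",cv2.resize(cv2.imread("pics/wrist5.png")[0:90,400:540],(700,450),interpolation=cv2.INTER_CUBIC))
E
```

```text
axis [ 0.0153 -0.0046  0.9999] tilt deg 0.9159420081694776 73
in tool [ 0.6939 -0.7201 -0.0021]
at grasp z [0.4898 0.0415 0.3025] [0.4894 0.0416 0.3025]
zmin 0.20068952780640822 tip [0.4855 0.0442 0.2   ]
(456, 61) [0.5974 0.1843 0.08  ]
(525, 64) [0.6283 0.2688 0.08  ]
```

View pics/c5.png

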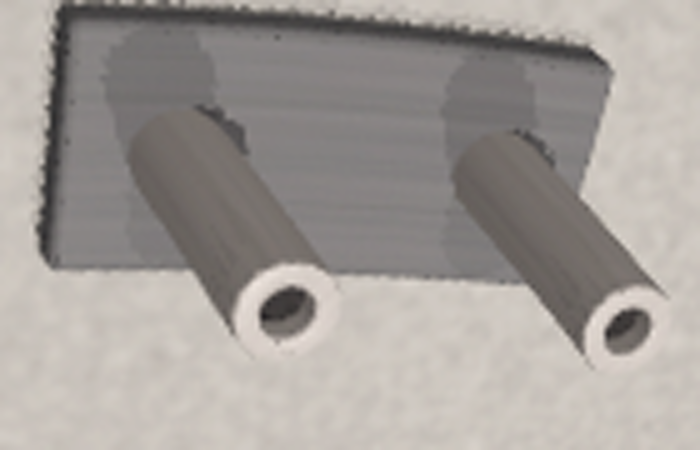

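```bash
python3 -m pendant '[[[0.48,0.82,-0.2],0,0],[[0.48,0.82,-0.4],0,0],[[0.48,0.82,-0.6],0,0],[[0.48,0.82,-0.6],0,0],[[0.48,0.82,-0.6],0,0],[[0,0,0],0,0],[[0,0,0],0,0]]'>/dev/null; python3 st.py
python3 - <<'E'
from drv import *
o=env.observe()
im,D=env.get_image("wrist"); cv2.imwrite(f"pics/wrist6.png",im[:,:,::-1]);np.save(f"pics/wrist6.npy",D)
m,a,P=axis(im,D,o,112,185)
g0=np.array(o["position"])-np.array(o["tool_rot"])[:,1]*env.grasp_offset
print(a,"at grasp z",m+a*(g0[2]-m[2])/a[2]-g0,g0)
im,D=env.get_image("top"); cv2.imwrite(f"pics/top6.png",im[:,:,::-1])
E
```

```text
t 12.2833 q [ 16.4861  20.6087  91.6925 -44.9222  45.0204 -17.2179] p [0.5727 0.1579 0.216 ]
tilt 42.97693341880503 dir -30.628852809453946 xdir -29.77040979492047 zdir 59.83067895665341 zel -0.007472767028605861 F [-0.633  -0.8255  0.0076] w 0.023253123807439036
[ 0.0194 -0.0054  0.9998] at grasp z [ 0.0008 -0.0002  0.    ] [0.5618 0.1644 0.2297]
```

View pics/wrist6.png

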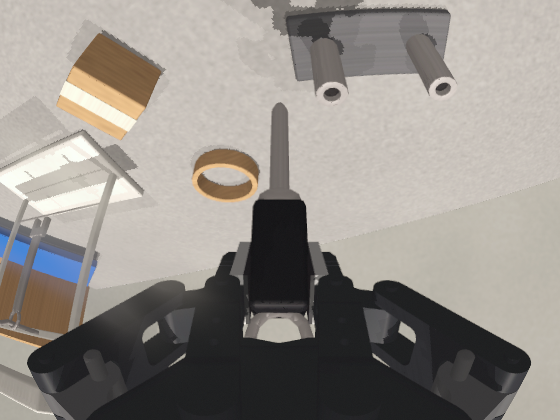

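View pics/top6.png

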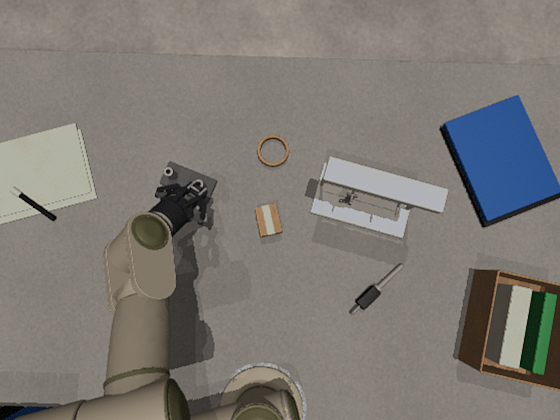

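```bash
cat > rim.py <<'E'
from drv import *
def rims(im,o,boxes,thr=205):
    out=[]
    g=im.min(2)
    for (a,b,c,d) in boxes:
        mk=np.zeros(g.shape,np.uint8);mk[b:d,a:c]=(g[b:d,a:c]>thr)
        cs,_=cv2.findContours(mk,cv2.RETR_EXTERNAL,cv2.CHAIN_APPROX_NONE);k=max(cs,key=cv2.contourArea)
        pts=k[:,0,:].astype(float)
        W=np.array([ (lambda c,d:c+d*(.08-c[2])/d[2])(*wray(p,o)[:2]) for p in pts])[:,:2]
        A=np.c_[2*W,np.ones(len(W))];s=np.linalg.lstsq(A,(W**2).sum(1),rcond=None)[0];r=np.sqrt(s[2]+s[0]**2+s[1]**2)
        out.append((s[:2],r,len(pts),np.abs(np.hypot(*(W-s[:2]).T)-r).max()))
    return out
E
python3 - <<'E'
from rim import *
o=env.observe();im=cv2.imread("pics/wrist6.png")[:,:,::-1]
print(im[80:104:3,318:346:3].min(2))
for thr in(185,200,215): print(thr,rims(im,o,[(310,72,352,108),(420,70,462,104)],thr))
cv2.imwrite("pics/c6.png",cv2.resize(cv2.imread("pics/wrist6.png")[60:130,260:470],(800,266),interpolation=cv2.INTER_CUBIC))
D=np.load("pics/wrist6.npy")
for uv in((331,80),(331,101),(331,104)): print(wpt(uv,o,D))
print("tip",[ (uv,wpt(uv,o,D)) for uv in((279,103),(279,106),(279,109),(279,112))])
E
```

```text
[[ 97  99 103 105 106 105 104 101 100 121]
 [ 96  98 146 211 210 203 201 186 115  96]
 [ 96 155 205 196 190 188 189 193 171 121]
 [181 201 189 131  55  54  56 188 187 192]
 [194 192  92  56  54  54  49  95 190 191]
 [193 194  97  57  50  58  99  98 190 190]
 [191 192 159 103 104 102 105 155 192 188]
 [184 190 194 194 172 180 207 193 190 186]]
185 [(array([0.6034, 0.1862]), np.float64(0.015271012625970469), 167, np.float64(0.006518085966984917)), (array([0.636 , 0.2705]), np.float64(0.01773576348505988), 184, np.float64(0.007189798633428255))]
200 [(array([0.5951, 0.1876]), np.float64(0.004501912004392207), 29, np.float64(0.0020754495805669934)), (array([0.631 , 0.2687]), np.float64(0.00734915707647487), 43, np.float64(0.0029459827134203616))]Traceback (most recent call last):
  File "<stdin>", line 4, in <module>
  File "rim.py", line 7, in rims
    cs,_=cv2.findContours(mk,cv2.RETR_EXTERNAL,cv2.CHAIN_APPROX_NONE);k=max(cs,key=cv2.contourArea)
                                                                        ~~~^^^^^^^^^^^^^^^^^^^^^^^^
ValueError: max() iterable argument is empty
```

```bash
cat > rim.py <<'E'
from drv import *
def bores(im,o,seeds,thr=145):
    out=[];g=im.min(2)
    mk=(g<thr).astype(np.uint8);n,l=cv2.connectedComponents(mk,connectivity=4)
    for (u,v) in seeds:
        m=(l==l[v,u]).astype(np.uint8)
        cs,_=cv2.findContours(m,cv2.RETR_EXTERNAL,cv2.CHAIN_APPROX_NONE);pts=cs[0][:,0,:].astype(float)
        vs,us=np.nonzero(m);c,d,_=wray((us.mean(),vs.mean()),o);C=c+d*(.08-c[2])/d[2]
        W=np.array([ (lambda c,d:c+d*(.08-c[2])/d[2])(*wray(p,o)[:2]) for p in pts])[:,:2]
        A=np.c_[2*W,np.ones(len(W))];s=np.linalg.lstsq(A,(W**2).sum(1),rcond=None)[0];r=np.sqrt(s[2]+s[0]**2+s[1]**2)
        out.append((m.sum(),C[:2],s[:2],r))
    return out
E
python3 - <<'E'
from rim import *
o=env.observe();im=cv2.imread("pics/wrist6.png")[:,:,::-1]
for thr in(130,150): print(thr,bores(im,o,[(331,91),(441,87)],thr))
cv2.imwrite("pics/c6.png",cv2.resize(cv2.imread("pics/wrist6.png")[60:130,260:470],(800,266),interpolation=cv2.INTER_CUBIC))
D=np.load("pics/wrist6.npy")
for uv in((331,83),(331,100),(323,92),(340,92)): print(wpt(uv,o,D))
print("tip",[ (uv,wpt(uv,o,D)) for uv in((279,103),(279,106),(279,109),(279,112))])
m,a,P=axis(im,D,o,112,185); g0=np.array(o["position"])-np.array(o["tool_rot"])[:,1]*env.grasp_offset
print("axis at z .12 / .08",m+a*(.12-m[2])/a[2],m+a*(.08-m[2])/a[2])
E
```

```text
130 [(np.uint64(176), array([0.6021, 0.1862]), array([0.6021, 0.1862]), np.float64(0.006180584669076932)), (np.uint64(142), array([0.6342, 0.2707]), array([0.6343, 0.2708]), np.float64(0.006044830829338456))]
150 [(np.uint64(191), array([0.602 , 0.1862]), array([0.6021, 0.1862]), np.float64(0.006434982049464878)), (np.uint64(152), array([0.6343, 0.2707]), array([0.6344, 0.2707]), np.float64(0.006277050774760654))]
[0.5907 0.1904 0.0817]
[0.607  0.1834 0.0805]
[0.5959 0.1815 0.0816]
[0.6025 0.1929 0.0808]
tip [((279, 103), array([0.5593, 0.1647, 0.1231])), ((279, 106), array([0.5578, 0.1656, 0.1279])), ((279, 109), array([0.5577, 0.1657, 0.1308])), ((279, 112), array([0.5575, 0.1658, 0.1338]))]
axis at z .12 / .08 [0.5606 0.1641 0.12  ] [0.5599 0.1643 0.08  ]
```

View pics/c6.png

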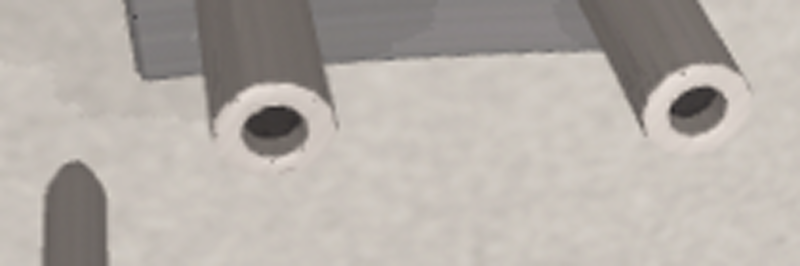

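```bash
sed -i 's#d\*(s+.005/ max(.5,1))#d*(s+.005/np.hypot(d[0],d[1]))#' drv.py
python3 - <<'E'
from rim import *
o=env.observe();im=cv2.imread("pics/wrist6.png")[:,:,::-1];D=np.load("pics/wrist6.npy")
for v0,v1 in((114,185),(114,150),(150,185)):
    m,a,P=axis(im,D,o,v0,v1); g0=np.array(o["position"])-np.array(o["tool_rot"])[:,1]*env.grasp_offset
    print(a,"z.12/.08/grasp",m+a*(.12-m[2])/a[2],m+a*(.08-m[2])/a[2],m+a*(g0[2]-m[2])/a[2])
print(g0,P[0],P[-1])
E
```

```text
[0.0034 0.0012 1.    ] z.12/.08/grasp [0.5622 0.1631 0.12  ] [0.5621 0.1631 0.08  ] [0.5626 0.1633 0.2316]
[-0.0027  0.0102  0.9999] z.12/.08/grasp [0.5623 0.1629 0.12  ] [0.5624 0.1625 0.08  ] [0.562  0.1641 0.2316]
[ 0.0048 -0.0026  1.    ] z.12/.08/grasp [0.5621 0.1633 0.12  ] [0.562  0.1634 0.08  ] [0.5627 0.163  0.2316]
[0.5617 0.1636 0.2316] [0.5625 0.1631 0.1587] [0.5624 0.163  0.1816]
```

```bash
python3 -m pendant '[[[0.65,0.385,0],0,0],[[0.68,0.385,0],0,0],[[0,0,-0.4],0,0],[[0,0,-0.4],0,0],[[0,0,0],0,0],[[0,0,0],0,0]]'; python3 st.py
cat > chk.py <<'E'
import sys
from rim import *
o=env.observe();im,D=env.get_image("wrist");cv2.imwrite(f"pics/{sys.argv[1]}.png",im[:,:,::-1])
m,a,P=axis(im,D,o,114,170); g0=np.array(o["position"])-np.array(o["tool_rot"])[:,1]*env.grasp_offset
print(a,"z.08/grasp",m+a*(.08-m[2])/a[2],m+a*(g0[2]-m[2])/a[2],"g0",g0,o["ft_force"])
E
python3 chk.py w7
```

```text
time_s: 12.88
position: [0.6127, 0.1803, 0.1941]
tool_rot: [[0.633, 0.588, 0.504], [-0.365, -0.348, 0.864], [0.683, -0.73, -0.005]]
ft_force: [-0.4, 0.2, -0.7]
grip_width: 0.0231
t 12.8833 q [ 17.6246  26.1882  86.4192 -45.5976  45.4844 -15.622 ] p [0.6127 0.1803 0.1941]
tilt 43.10518834199811 dir -30.578850386915388 xdir -29.951959713747087 zdir 59.75532109776839 zel -0.005458734973416634 F [-0.4431  0.188  -0.7221] w 0.023061880273335052
[-0.5845  0.3441  0.7348] z.08/grasp [0.6401 0.1642 0.08  ] [0.5385 0.224  0.2078] g0 [0.6017 0.1868 0.2078] [-0.4431  0.188  -0.7221]
```

View pics/w7.png

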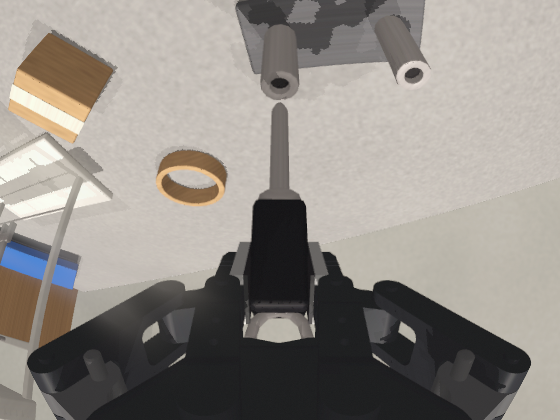

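```bash
python3 -m pendant '[[[0,0,-0.2],0,0],[[0,0,-0.2],0,0],[[0,0,-0.15],0,0],[[0,0,-0.1],0,0],[[0,0,-0.1],0,0],[[0,0,0],0,0]]'; python3 -m pendant '[[[0,0,-0.1],0,0],[[0,0,-0.1],0,0],[[0,0,-0.1],0,0],[[0,0,0],0,0]]'
```

```text
time_s: 13.43
position: [0.6128, 0.1815, 0.1698]
tool_rot: [[0.634, 0.588, 0.503], [-0.363, -0.347, 0.864], [0.682, -0.731, -0.007]]
ft_force: [-0.9, -0.1, -1.2]
grip_width: 0.0231
time_s: 13.77
position: [0.6128, 0.1814, 0.1609]
tool_rot: [[0.634, 0.588, 0.503], [-0.364, -0.347, 0.864], [0.683, -0.731, -0.006]]
ft_force: [-1.6, -1.2, -0.9]
grip_width: 0.0232
```

```bash
python3 -m pendant '[[[0,-0.03,0],0,0],[[0,0,-0.1],0,0],[[0,0,-0.1],0,0],[[0,0,0],0,0]]'; python3 -m pendant '[[[0,0,-0.1],0,0],[[0,0,-0.1],0,0],[[0,0,0],0,0]]'
```

```text
time_s: 14.1
position: [0.6129, 0.1808, 0.1551]
tool_rot: [[0.634, 0.588, 0.502], [-0.364, -0.347, 0.865], [0.683, -0.731, -0.006]]
ft_force: [-2.2, 0.1, -2.2]
grip_width: 0.0226
time_s: 14.35
position: [0.6134, 0.1807, 0.1513]
tool_rot: [[0.632, 0.591, 0.502], [-0.363, -0.347, 0.865], [0.685, -0.728, -0.005]]
ft_force: [-9.4, 0.3, 11.7]
grip_width: 0.0233
```

```bash
python3 -m pendant '[[[0,0,0.1],0,0],[[0,0,0.2],0,0],[[0,0,0.3],0,0],[[0,0,0.5],0,0],[[0,0,0.5],0,0],[[0,0,0.2],0,0],[[0,0,0],0,0]]';  python3 -m pendant '[[[-0.4,0.25,0],0,0],[[0,0.8,0],0,0],[[0,0.8,0],0,0],[[0.2,0.2,0],0,0],[[0,0,0],0,0],[[0,0,0],0,0]]'; python3 st.py;python3 chk.py w8
```

```text
time_s: 14.93
position: [0.6138, 0.1808, 0.2056]
tool_rot: [[0.631, 0.591, 0.502], [-0.364, -0.346, 0.865], [0.685, -0.728, -0.003]]
ft_force: [0.4, -0.8, -1.3]
grip_width: 0.023
time_s: 15.43
position: [0.6071, 0.2418, 0.2027]
tool_rot: [[0.634, 0.588, 0.502], [-0.363, -0.347, 0.865], [0.683, -0.731, -0.007]]
ft_force: [0.2, -0.9, -1.7]
grip_width: 0.0231
t 15.4333 q [ 23.974   28.1799  81.0269 -44.8193  52.1021 -13.4232] p [0.6071 0.2418 0.2027]
tilt 43.058203678787756 dir -30.58238045764503 xdir -29.800184256229446 zdir 59.835225105907426 zel -0.006810359503510629 F [ 0.1615 -0.9251 -1.6797] w 0.023127939773273973
[0.0109 0.0006 0.9999] z.08/grasp [0.596  0.2478 0.08  ] [0.5975 0.2479 0.2164] g0 [0.5961 0.2483 0.2164] [ 0.1615 -0.9251 -1.6797]
```

View pics/w8.png

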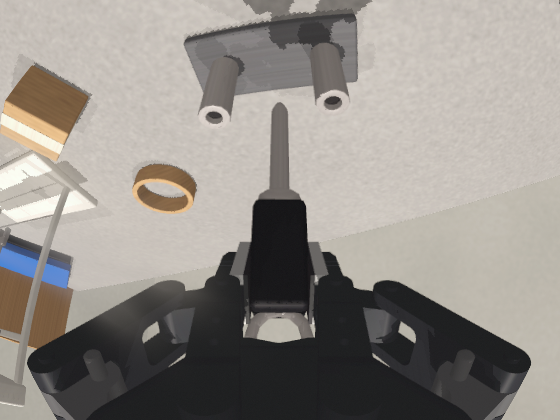

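Run:
```python
from rim import *
o=env.observe();im=cv2.imread("pics/w8.png")[:,:,::-1]
for thr in(130,150): print(thr,bores(im,o,[(215,117),(333,101)],thr))
im,D=env.get_image("wrist");o=env.observe();
for v in((114,185),(114,150),(140,185)):
    m,a,P=axis(im,D,o,*v);g0=np.array(o["position"])-np.array(o["tool_rot"])[:,1]*env.grasp_offset
    print(a,m+a*(.1-m[2])/a[2],g0)
```

```text
130 [(np.uint64(156), array([0.6003, 0.1873]), array([0.6004, 0.1872]), np.float64(0.005958659548986636)), (np.uint64(195), array([0.632, 0.271]), array([0.6321, 0.271 ]), np.float64(0.006232649016761795))]
150 [(np.uint64(169), array([0.6003, 0.1873]), array([0.6004, 0.1872]), np.float64(0.00620495793616443)), (np.uint64(204), array([0.6319, 0.271 ]), array([0.632, 0.271]), np.float64(0.006370999632114195))]
[0.0047 0.0014 1.    ] [0.5963 0.2471 0.1   ] [0.596  0.2476 0.2168]
[-0.0029  0.0101  0.9999] [0.5965 0.2468 0.1   ] [0.596  0.2476 0.2168]
[ 0.0131 -0.0062  0.9999] [0.5958 0.2475 0.1   ] [0.596  0.2476 0.2168]
```

```bash
python3 -m pendant '[[[0.595,0.398,0],0,0],[[0.595,0.398,0],0,0],[[0,0,-0.3],0,0],[[0,0,-0.3],0,0],[[0,0,0],0,0],[[0,0,0],0,0]]'
python3 - <<'E'
from h import *
o=env.observe();print(np.array(o["position"])-np.array(o["tool_rot"])[:,1]*env.grasp_offset)
im,D=env.get_image("wrist");cv2.imwrite("pics/w9.png",cv2.resize(im[50:150,200:360,::-1],(800,500),interpolation=cv2.INTER_CUBIC))
E
```

```text
time_s: 16.03
position: [0.642, 0.2651, 0.1847]
tool_rot: [[0.635, 0.587, 0.503], [-0.363, -0.348, 0.864], [0.682, -0.731, -0.008]]
ft_force: [-0.4, 0.1, -0.6]
grip_width: 0.0228
[0.631  0.2716 0.1983]
```

View pics/w9.png

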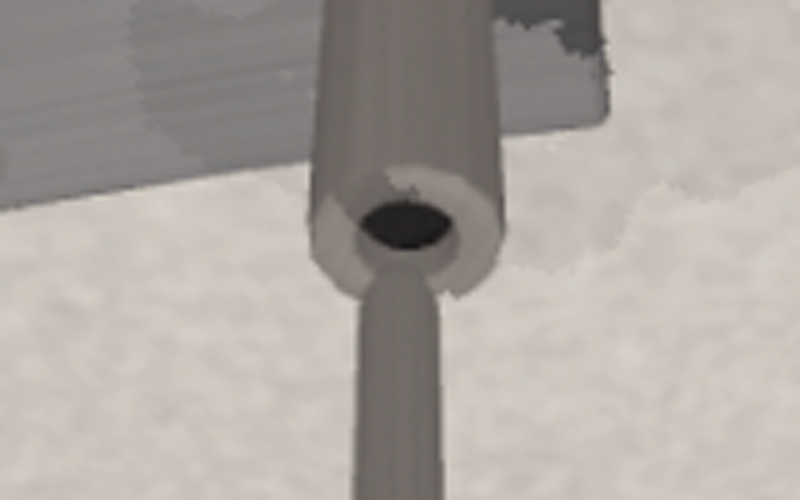

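```bash
python3 -m pendant '[[[0.025,0.012,0],0,0],[[0,0,-0.15],0,0],[[0,0,-0.15],0,0],[[0,0,-0.1],0,0],[[0,0,0],0,0]]'; python3 -m pendant '[[[0,0,-0.15],0,0],[[0,0,-0.15],0,0],[[0,0,-0.1],0,0],[[0,0,0],0,0]]'
```

```text
time_s: 16.5
position: [0.6431, 0.2663, 0.1726]
tool_rot: [[0.634, 0.587, 0.503], [-0.363, -0.347, 0.865], [0.682, -0.731, -0.007]]
ft_force: [0.7, 0.5, -1.1]
grip_width: 0.0233
time_s: 16.83
position: [0.6433, 0.2662, 0.1606]
tool_rot: [[0.634, 0.588, 0.503], [-0.363, -0.347, 0.864], [0.682, -0.731, -0.007]]
ft_force: [0.4, 0.2, 0.3]
grip_width: 0.0231
```

In the bore by about 15 mm with no resistance. Carrying on past 25 mm.

```bash
python3 -m pendant '[[[0,0,-0.12],0,0],[[0,0,-0.12],0,0],[[0,0,-0.12],0,0],[[0,0,0],0,0]]'; python3 -m pendant '[[[0,0,-0.12],0,0],[[0,0,-0.12],0,0],[[0,0,0],0,0]]'
```

```text
time_s: 17.17
position: [0.6433, 0.2663, 0.1498]
tool_rot: [[0.634, 0.588, 0.503], [-0.363, -0.347, 0.865], [0.682, -0.731, -0.007]]
ft_force: [0.0, -1.4, -1.2]
grip_width: 0.023
time_s: 17.42
position: [0.6433, 0.2663, 0.1428]
tool_rot: [[0.634, 0.588, 0.503], [-0.364, -0.347, 0.865], [0.683, -0.731, -0.006]]
ft_force: [0.7, -1.7, -1.3]
grip_width: 0.0226
```

```bash
python3 -m pendant '[[[0,-0.015,-0.12],0,0],[[0,0,-0.15],0,0],[[0,0,-0.15],0,0],[[0,0,-0.15],0,0],[[0,0,0],0,0]]'; python3 -m pendant '[[[0,0,-0.15],0,0],[[0,0,-0.15],0,0],[[0,0,-0.1],0,0],[[0,0,0],0,0]]'; python3 st.py
```

```text
time_s: 17.83
position: [0.6431, 0.2659, 0.1251]
tool_rot: [[0.635, 0.587, 0.502], [-0.363, -0.347, 0.865], [0.682, -0.731, -0.007]]
ft_force: [-0.6, -0.1, -1.6]
grip_width: 0.0227
time_s: 18.17
position: [0.6432, 0.2659, 0.1136]
tool_rot: [[0.634, 0.588, 0.503], [-0.363, -0.347, 0.865], [0.682, -0.731, -0.006]]
ft_force: [-0.2, -0.4, -0.9]
grip_width: 0.0232
t 18.1667 q [ 24.6713  37.9462  79.2328 -49.8858  47.1543  -5.1548] p [0.6432 0.2659 0.1136]
tilt 43.04163116088625 dir -30.566436083134494 xdir -29.822593930222702 zdir 59.83090566319604 zel -0.006476158486082115 F [-0.1811 -0.421  -0.94  ] w 0.02315167625037946
```

```bash
python3 -m pendant '[[[0,0,-0.1],0,0],[[0,0,-0.07],0,0],[[0,0,0],0,0]]'; python3 -m pendant '[[[0,0,-0.05],0,0],[[0,0,-0.05],0,0],[[0,0,0],0,0]]'
```

```text
time_s: 18.42
position: [0.6434, 0.2659, 0.109]
tool_rot: [[0.634, 0.588, 0.503], [-0.364, -0.347, 0.865], [0.683, -0.731, -0.006]]
ft_force: [-0.6, -0.4, -1.5]
grip_width: 0.023
time_s: 18.67
position: [0.644, 0.266, 0.1084]
tool_rot: [[0.631, 0.591, 0.502], [-0.363, -0.347, 0.865], [0.685, -0.728, -0.005]]
ft_force: [-4.1, -1.0, 8.6]
grip_width: 0.0232
```

Run:
```python
from h import *
im,D=env.get_image("wrist");cv2.imwrite("pics/w10.png",im[:,:,::-1])
im,D=env.get_image("scene");cv2.imwrite("pics/s10.png",cv2.resize(im[180:270,320:430,::-1],(770,600),interpolation=cv2.INTER_CUBIC))
```

```text
(no output)
```

View pics/w10.png

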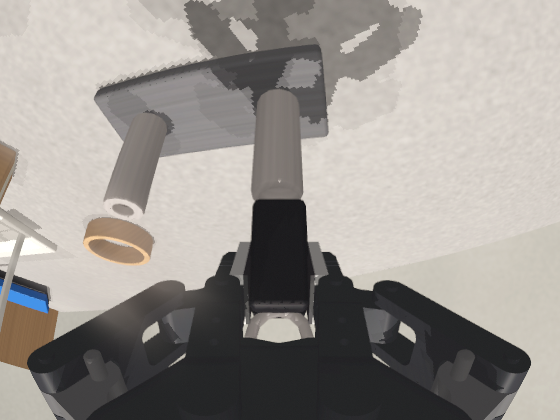

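View pics/s10.png

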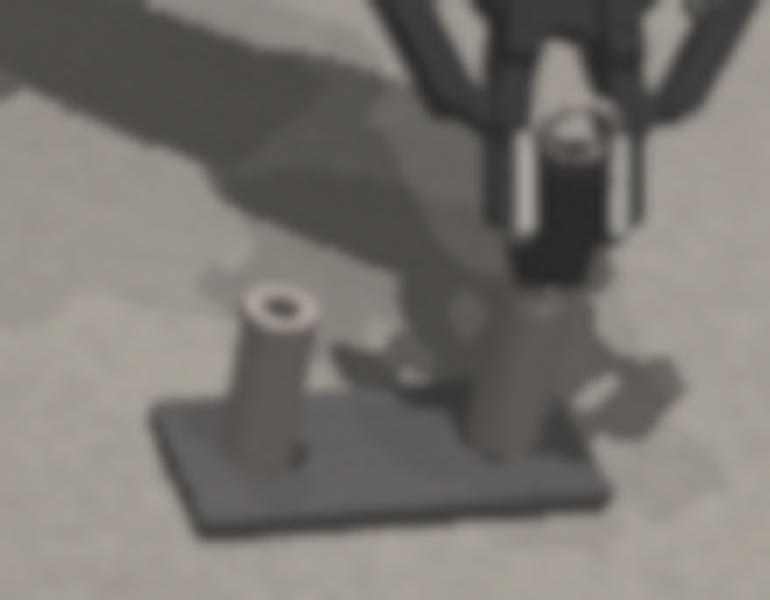

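```bash
python3 -m pendant '[[[0,0,0],0,0],[[0,0,0.03],0,0],[[0,0,0],0,1],[[0,0,0],0,1],[[0,0,0],0,1],[[0,0,0],0,1],[[0,0,0],0,1],[[0,0,0],0,1]]'; python3 -m pendant '[[[-0.3,0.17,0.36],0,1],[[-0.5,0.28,0.6],0,1],[[-0.5,0.28,0.6],0,1],[[-0.5,0.28,0.6],0,1],[[-0.5,0.28,0.6],0,1],[[-0.5,0.28,0.6],0,1],[[-0.5,0.28,0.6],0,1],[[0,0,0],0,1],[[0,0,0],0,1]]'
python3 - <<'E'
from h import *
im,D=env.get_image("wrist");cv2.imwrite("pics/w11.png",im[:,:,::-1])
im,D=env.get_image("scene");cv2.imwrite("pics/s11.png",im[:,:,::-1]);cv2.imwrite("pics/s11c.png",cv2.resize(im[180:270,320:430,::-1],(770,600),interpolation=cv2.INTER_CUBIC))
im,D=env.get_image("top");cv2.imwrite("pics/t11.png",im[:,:,::-1])
E
```

```text
time_s: 19.43
position: [0.6435, 0.2659, 0.1072]
tool_rot: [[0.633, 0.588, 0.503], [-0.364, -0.347, 0.865], [0.683, -0.73, -0.006]]
ft_force: [0.1, -0.8, -0.2]
grip_width: 0.0853
time_s: 20.18
position: [0.5438, 0.3223, 0.2276]
tool_rot: [[0.633, 0.591, 0.501], [-0.364, -0.345, 0.865], [0.684, -0.73, -0.003]]
ft_force: [-0.2, -0.4, 0.1]
grip_width: 0.0851
```

View pics/w11.png

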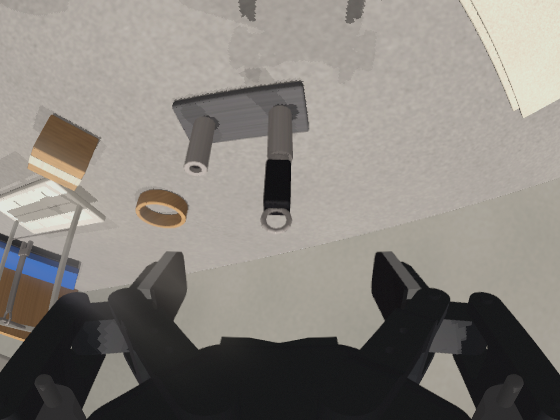

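View pics/s11.png

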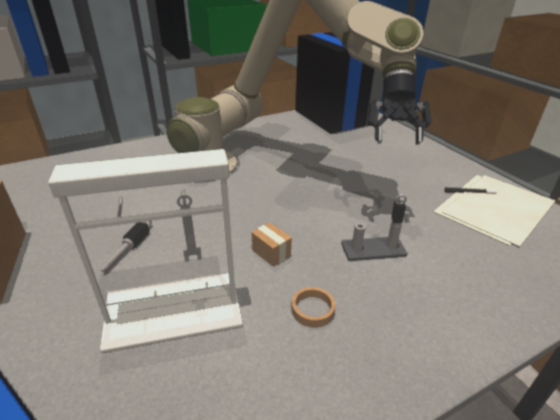

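View pics/s11c.png

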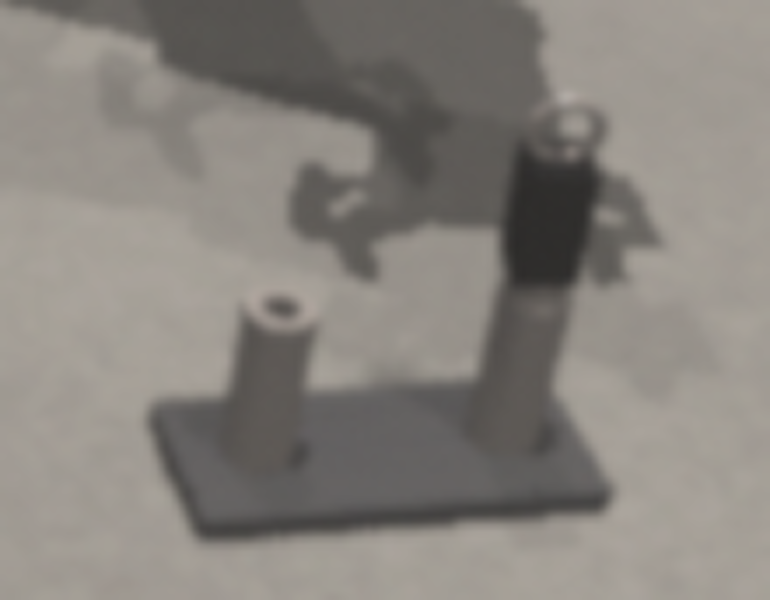

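View pics/t11.png

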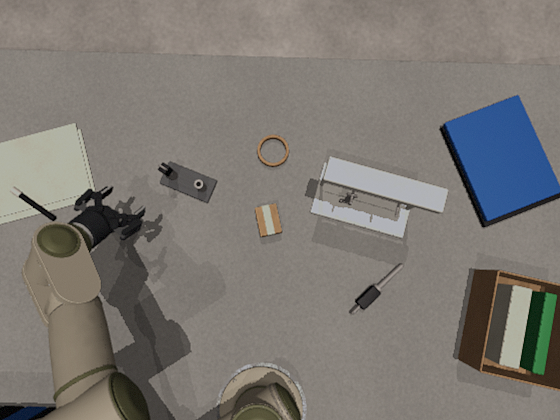

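Run:
```python
from h import *
im,D=env.get_image("wrist");o=env.observe()
g=im.max(2);mk=np.zeros_like(g);mk[150:225,258:298]=g[150:225,258:298]<45
vs,us=np.nonzero(mk);P=np.array([wpt((u,v),o,D) for u,v in zip(us,vs)]);P=P[(P[:,2]>.05)&(P[:,2]<.2)]
print("handle z (expect .086-.136)",np.percentile(P[:,2],[1,99]),P.mean(0))
a=cv2.imread("pics/top0.png");b=cv2.imread("pics/t11.png");d=cv2.absdiff(a,b).max(2)
print("tape,carton,spanner diff",d[130:170,255:292].max(),d[200:238,252:284].max(),d[190:206,338:358].max(),o["ft_force"])
print(env.close_job())
```

```text
handle z (expect .086-.136) [0.0895 0.1377] [0.6223 0.2752 0.1177]
tape,carton,spanner diff 6 8 7 [-0.7001 -0.2865 -0.2597]
the job is handed in; nothing more can be done
None
```

The hex driver is stowed shaft-down in the left tube with its collar on the rim. I let go of it there and handed the job in; no verdict was reported.

**How it went:**
- **Tilting the tool:** The pendant has no tilt command, so I tilted the tool about 43° by pushing it past its reach. The arm keeps whatever tilt that leaves. I then gripped the handle from the front of the rack, lifted it 8 mm and drew it off the prong.
- **Finding the clear tube:** The right tube stopped the shaft at 25 mm with about 12 N, so I took that as the blocked one and backed out. The left tube was free all the way down, with 8.6 N when the collar met the rim. I kept hold there for more than 0.1 s before opening the fingers.

**Last checks:**
- **Driver height:** The handle measures from 0.0895 to 0.138 m above the bench, where fully home would be 0.086 to 0.136 m. That is within the 2 mm calibration plus edge error. The arm's own reading gave the tip about 2 mm high, which a small slip in the grip during the first probe would explain.
- **Driver position:** It looks upright in the pictures and the collar sits on the rim.
- **Other objects:** The spanner, carton and tape roll look unchanged in the top view. The gripper is open and clear, with no force on the wrist.

**Went wrong:** The larger look-alike driver, which stood in front of the rack, got knocked over. This most likely happened on my way in. It is lying on the bench and nothing fell off.

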